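# Stack an ion-lens subassembly in its sprung assembly nest

## Robot

A 6-joint arm with a two-finger parallel gripper is mounted at the origin on the work surface. World frame = base frame: x ahead of the robot, y to its left, z up, the work surface at z = 0. Lengths are in m, angles in rad, forces in N, time in s.
With the tool pointing down it reaches from about 0.35 to 0.775 m from the base axis. Payload 7.3 kg.
Tool frame: the origin (TCP) lies at the very end of the fingers, on their centre line; the grasp point (between the pads) lies 19 mm behind it; z points along the fingers, y is the line along which they close (so a half turn about z gives the same grasp; the last joint's range is limited). The gripper opens to 92 mm and grips with 3 to 60 N. Pads are 19 mm wide; open, the fingers measure 130 mm over their backs; the gripper's body (75 mm by 190 mm) begins 47 mm behind the grasp point.
Start: joints at [1.002, 0.342, 1.524, -0, 1.275, -0.146], TCP at [0.215, 0.479, 0.227] pointing down, gripper open.
Joint ranges: [-2.53, 2.53], [-0.77, 2.02], [0.04, 2.7], [-1, 4.14], [0.28, 2.66], [-3.11, 3.11]. Speed limits (rad/s): [2.57, 2.57, 3.14, 3.14, 3.14, 3.14].

## Interface

Orientations are given as [roll, pitch, yaw] about the fixed x, y, z axes, in that order (R = Rz(yaw) Ry(pitch) Rx(roll)).
In Python, from cell import robot gives the robot as it stands. The module is installed in compiled form; this text tells all that it offers.
- The arm moves only by the tool arm_command, never from a script. Its argument "moves" is a list of rows, each a list of 3 entries, a list of its own where there are three numbers: the shift along the tool's x, y, z in m, then the turn, a rotation vector about the tool's x, y, z in rad, then the finger opening in m, from 0 to 0.0918. In form: [[[dx, dy, dz], [ax, ay, az], claw], ...]. A call has exactly 5 rows; each row is the pose to reach, as a shift and turn from the pose commanded when the call began, along the tool's axes at that moment; what a row does not reach only later rows make up. A row lasts 1/10 s, in which the tool goes at most 50 mm and 8.59 degrees, less where a joint would pass 70% of its speed; a pose out of reach is approached as far as the arm can. A call with a gripper value outside its range is refused whole. The fingers move at their own pace and stop on an object; "squeeze" is the grip in N (left out, the last holds). Time passes only in rows, so rows that repeat a pose let the fingers close, or fill a call up. It gives the time, the measured TCP pose, the force, the opening and the grip force at its end, in the units of the state.
- robot.observe(): the state, without advancing time (a new reading comes with each control period).
- robot.read_camera(name): name is "side" or "top"; returns the picture (400x640x3 uint8, red, green, blue); there is no depth.
- robot.camera_model(name): a dict with "fx", "fy", "cx", "cy" (pixels), "k1" (the pictures are not rectified: a ray, as slopes to the right and down, at radius r is drawn at 1 + k1 r^2 times it, then the intrinsics apply), "R" (3x3) and "t" (3): a world point X has camera coordinates R X + t. Camera axes: x right, y down, z forward; pixel columns grow to the right and rows downward; lengths in m; the calibration is good to about 2 mm. A picture is of the moment at which its call begins. camera_model takes no time and is no camera call.
- robot.hand_in(): hands the job in; it is judged then, once.
The state is a dict: "time": time; "qpos": joint angles; "qvel": joint speeds; "joint_efforts": joint torques, N m; "tool_pos": TCP position; "tool_rot": TCP orientation; "contact_force": force on the tool from outside, world axes, zero at the start; "torque": the same for the moment, N m; "opening": finger opening in m; "grip_force": force on a finger pad.
Only numpy, scipy, OpenCV 4.12 (cv2) and the standard library are available. Lean on these libraries where they do the work, as an engineer would, in place of code of your own. Each camera call takes 0.05 s, during which the arm holds its last target. There are 200 camera calls.

## Task

Build up the ion-lens subassembly in the pocket block of the assembly nest, which is clamped somewhere along its base rail: set the aluminium body squarely down on the pocket floor, then the tan spacer frame flat on it, then the steel lens plate on top with its wide tongue hooked under the keeper bridge, and press the plate's other end down until the sprung catch snaps shut over its tab. Set each part down in place rather than dropping it, and leave the bottle, dish and screwdriver where they are.

Things in the scene. Friction and masses are not known exactly. Their poses are not given: they have to be found in the camera images.
- base: Steel base rail of the assembly nest, bolted down: 230 (x) x 90 x 8 mm. Origin: its middle at bench level, z up. On it a pocket block is clamped square and central in y, but its middle is anywhere within 20 mm of the rail's middle along x; not measured: find it by feel or eye. Its pocket is 115 (x) x 65 (y) mm for parts 112 x 62, floor 16 mm above the bench. Heights here are above the bench.
- base_end (a point): Middle of the rail's top edge at its -x end (115 mm from its middle), on the robot's side. At this end of the block is the keeper: end wall, inner face 57.5 mm from the block's middle, with a slot 34 mm wide from the floor up to 63.5 mm under a steel bridge; bridge solid and upright to 70 mm, then sloping back 3 mm up to 76 mm. The lens plate's tongue goes in the slot under the bridge.
- catch (a joint): Sprung catch with red thumb pad, 16 mm wide, at the block's +x end; rad, 0 = shut, positive = outward, to 0.3. Nose tip 62 mm off the block's middle, underside 65 mm up; from the tip a steep slope rises outward to 70.5 mm at 85 mm. The tab pushed down it with 10 to 20 N swings it 0.1 rad and it snaps back over. Beside it end stops, inner face 57.5 mm off, upright to 56 mm, flared 3 mm to 62 mm.
- ion_body_center (a point): Aluminium ion-guide body, open frame 112 (x) x 62 (y) x 30 mm with steel rods, about 0.45 kg, same both ways round. Point: its centre, half-way up; z up. Goes in first, on the pocket floor (centre then 31 mm above the bench). The pocket's four corner guides (33.5 to 57.5 mm off the block's middle in x, 32.5 to 44.5 in y) are upright to 62 mm, flared 5 mm outward to 70 mm; mid-sides are open.
- spacer_center (a point): Tan plastic spacer, flat frame 112 (x) x 62 (y) x 10 mm with a window 68 x 32 mm, about 0.07 kg, same both ways round. Point: its centre, half-way up; z up. Goes second, flat on the body (centre then 51 mm above the bench).
- lens_plate_center (a point): Steel lens plate 112 (x) x 62 (y) x 8 mm, 0.36 kg, brass disc 38 mm across, 2 mm proud. -x end: tongue 30 wide, 5 thick (flush with underside), to x = -67 mm; +x end: tab 16 wide, 8 thick, to x = 66 mm. Point: plate's centre, half-way up. Goes last (centre 60 mm above bench): the bridge bars it from straight above, so tilt the tab end up 10 to 15 degrees, slide the tongue under, swing down.
- solvent_bottle: Bystander: glass solvent bottle with blue cap, 80 mm across, 175 mm tall. Origin: centre of its underside.
- screw_dish: Bystander: small steel dish, 76 mm across, 26 mm tall. Origin: centre of its underside.
- screwdriver: Bystander: screwdriver lying on the bench, 170 mm long. Origin near its middle.
Not all that is in view belongs to the job. What is shaped like the part that bears lens_plate_center but red is not meant. What is shaped like the base but green is not meant.

How it is judged:
By the outcome, as a careful person would: the job done as asked, in the order asked, and still so for the second after the job is handed in, with the robot touching nothing.
It also fails if it takes over 72 s, if anything falls off the work surface, if the arm or the gripper's body presses on something with over 40 N, if the wrist force passes 120 N, or if a joint passes its speed limit or range.

## Working session

There is one attempt and no reset: what is moved stays moved. The work goes in short steps, Python scripts to look and compute and a tool call to move; the robot and the scene stay as the last step left them, time stands still between calls to the robot, and variables do not carry over. Pictures are saved under pics/ and viewed, at most 10 in all, crops included, and the job is handed in when it is done.

Besides the shell and the picture viewer there is one more tool, called in YAML: its name, and indented under it one key for each argument. arm_command: Moves the arm, as the interface text tells. Its arguments: {"type":"object","properties":{"moves":{"type":"array"},"squeeze":{"type":"number"}},"required":["moves"]}

```bash
mkdir -p pics; python3 - <<'E'
from cell import robot
import cv2
for n in("side","top"):
    im=robot.read_camera(n); cv2.imwrite(f"pics/{n}0.png",im[:,:,::-1]); m=robot.camera_model(n)
    print(n,m)
print(robot.observe())
E
```

```text
side {'fx': 384.22292959128316, 'fy': 384.22292959128316, 'cx': 320.8622040587676, 'cy': 193.09477646544687, 'k1': -0.07102150029015102, 'R': array([[ 0.8778976 , -0.47876974,  0.00868033],
       [-0.35455413, -0.66209973, -0.66023883],
       [ 0.32184962,  0.57654443, -0.75100555]]), 't': array([-0.43201211,  0.21873608,  0.92879986])}
top {'fx': 496.1454818697029, 'fy': 496.1454818697029, 'cx': 329.55312752900096, 'cy': 198.12328240522226, 'k1': -0.1336113207589409, 'R': array([[-0.02222569, -0.99970762, -0.0095229 ],
       [-0.99767317,  0.02279253, -0.06425539],
       [ 0.06445366,  0.00807263, -0.99788805]]), 't': array([0.02998887, 0.48743486, 1.32784864])}
{'time': 0.1, 'qpos': array([ 1.00202217e+00,  3.42636888e-01,  1.52492824e+00, -1.82330206e-05,
        1.27539568e+00, -1.46019826e-01]), 'qvel': array([ 1.94960364e-05, -1.95517939e-03, -3.45126534e-03, -1.33300241e-03,
        2.50258456e-03,  1.08105247e-03]), 'joint_efforts': array([ 3.23418108e-04, -4.32006276e+01, -2.44691116e+01,  7.17473100e-02,
        5.26838447e-02, -5.04129730e-05]), 'tool_pos': array([0.21518877, 0.47847102, 0.22612049]), 'tool_rot': array([-3.14023653e+00, -1.81817514e-04,  2.71884352e+00]), 'contact_force': array([ 0.17604858,  0.61442744, -0.52599607]), 'torque': array([-0.02365984,  0.05531071,  0.04650943]), 'grip_force': 0.0, 'opening': 0.09162128978113379}
```

View pics/side0.png

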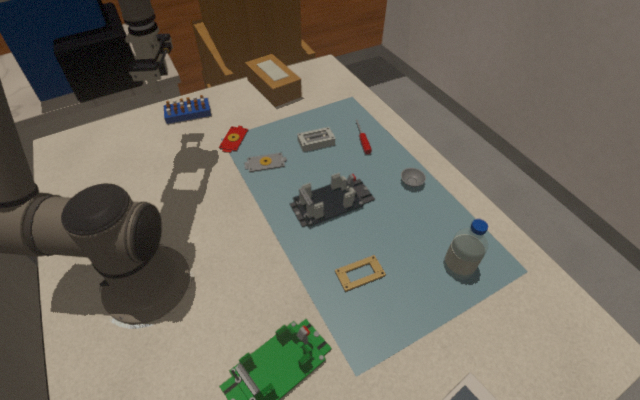

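View pics/top0.png

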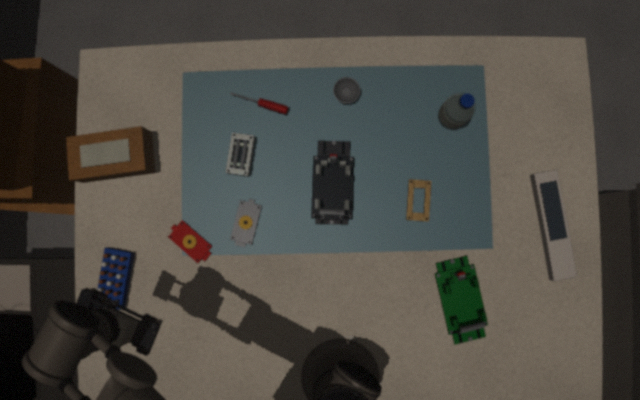

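```bash
cat > h.py <<'E'
import numpy as np, cv2
from cell import robot
M={n:robot.camera_model(n) for n in("side","top")}
def proj(n,X):
    m=M[n]; c=np.asarray(X,float)@np.array(m["R"]).T+m["t"]; s=c[...,:2]/c[...,2:]
    s=s*(1+m["k1"]*(s**2).sum(-1,keepdims=True))
    return s*[m["fx"],m["fy"]]+[m["cx"],m["cy"]]
def back(n,uv,z):
    m=M[n]; d=(np.array(uv,float)-[m["cx"],m["cy"]])/[m["fx"],m["fy"]]; s=d.copy()
    for _ in range(9): s=d/(1+m["k1"]*(s**2).sum())
    R=np.array(m["R"]); C=-R.T@m["t"]; r=R.T@[s[0],s[1],1]
    return C+r*(z-C[2])/r[2]
def ortho(n,im,c,yaw,z,w,h,res):
    # patch: columns along local x, rows along -local y
    u,v=np.meshgrid((np.arange(w)-w/2)*res,-(np.arange(h)-h/2)*res)
    X=np.stack([c[0]+u*np.cos(yaw)-v*np.sin(yaw),c[1]+u*np.sin(yaw)+v*np.cos(yaw),z+0*u],-1)
    p=proj(n,X).astype(np.float32)
    return cv2.remap(im,p[...,0],p[...,1],cv2.INTER_CUBIC)
E
python3 - <<'E'
from h import *
I={n:cv2.imread(f"pics/{n}0.png") for n in M}
obj=dict(lens=((246,222),(266,161),.008),body=((241,155),(317,138),.03),spacer=((419,200),(361,273),.01),block=((333,182),(332,200),.016))
rows=[]
for k,(a,b,z) in obj.items():
    p=back("top",a,z); print(k,p.round(3),back("side",b,z).round(3))
    w,res=(400,.00065)if k=="block" else (400,.0005)
    rows.append([ortho(n,I[n],p[:2],0,z,400,300,res) for n in("top","side")])
for i in (0,2):
    cv2.imwrite(f"pics/o{i}.png",np.vstack([np.hstack(r) for r in rows[i:i+2]]))
E
```

```text
lens [0.428 0.249 0.008] [0.429 0.244 0.008]
body [0.61  0.257 0.03 ] [0.61  0.243 0.03 ]
spacer [ 0.478 -0.225  0.01 ] [ 0.478 -0.232  0.01 ]
block [0.532 0.009 0.016] [0.529 0.002 0.016]
```

View pics/o0.png

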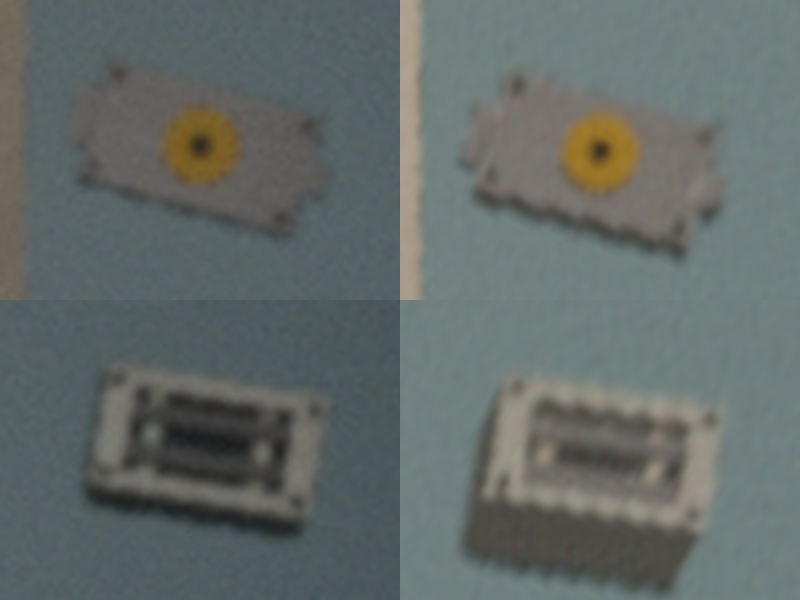

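View pics/o2.png

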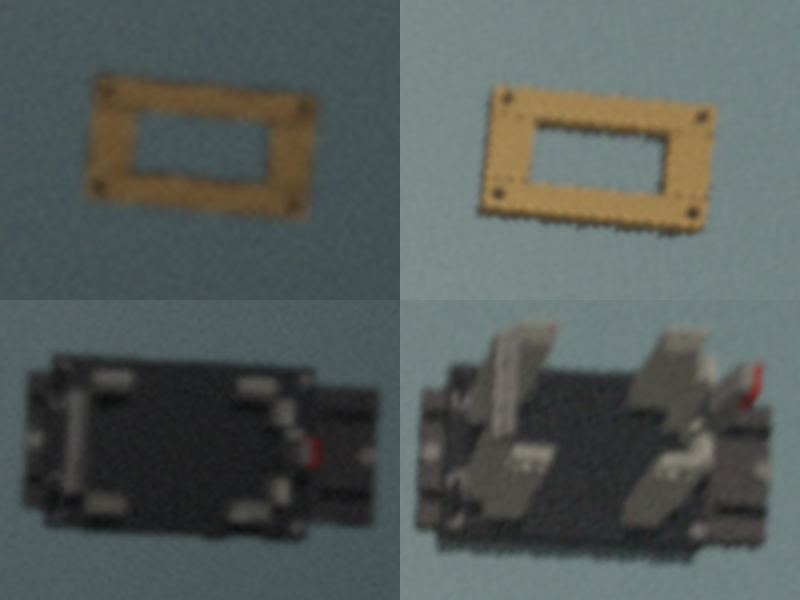

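```bash
cat > fit.py <<'E'
from h import *
from scipy.optimize import minimize
def seg(pts,n=60,closed=True):
    p=np.array(pts,float); q=np.roll(p,-1,0)
    if not closed: p,q=p[:-1],q[:-1]
    return np.vstack([a+(b-a)*np.linspace(0,1,n)[:,None] for a,b in zip(p,q)])
def rect(a,b,z): return [(a,b,z),(-a,b,z),(-a,-b,z),(a,-b,z)]
mm=1e-3
MOD=dict(
 lens=np.vstack([seg([(-56,-31,4),(56,-31,4)],closed=False),seg([(-56,31,4),(56,31,4)],closed=False),
   seg([(56,31,4),(56,8,4),(66,8,4),(66,-8,4),(56,-8,4),(56,-31,4)],25,False),seg([(-56,31,4),(-56,15,4),(-56,15,1),(-67,15,1),(-67,-15,1),(-56,-15,1),(-56,-15,4),(-56,-31,4)],20,False)])*mm+[0,0,.004],
 body=seg(rect(56,31,30))*mm,
 spacer=np.vstack([seg(rect(56,31,10)),seg(rect(34,16,10))])*mm,
 base=seg(rect(115,45,8))*mm)
def place(m,p):
    c,s=np.cos(p[2]),np.sin(p[2]); return m@np.array([[c,s,0],[-s,c,0],[0,0,1]])+[p[0],p[1],p[3] if len(p)>3 else 0]
def grad(im,sig=1.2):
    g=0
    for ch in cv2.split(cv2.GaussianBlur(im,(0,0),sig).astype(np.float32)):
        g=g+np.hypot(cv2.Sobel(ch,5,1,0),cv2.Sobel(ch,5,0,1))
    return g
def fit(n,G,m,p0):
    def f(d):
        p=proj(n,place(m,[p0[0]+d[0]*mm,p0[1]+d[1]*mm,p0[2]+d[2]*.01])).astype(np.float32)
        return -cv2.remap(G,p[None,:,0],p[None,:,1],cv2.INTER_LINEAR).mean()
    best=min((minimize(f,[a,b,0],method="Nelder-Mead",options=dict(initial_simplex=[[a,b,0],[a+2,b,0],[a,b+2,0],[a,b,3]])) for a in(-4,0,4) for b in(-4,0,4)),key=lambda r:r.fun)
    d=best.x; return np.array([p0[0]+d[0]*mm,p0[1]+d[1]*mm,p0[2]+d[2]*.01]),-best.fun
E
python3 - <<'E'
from fit import *
I={n:grad(cv2.imread(f"pics/{n}0.png")) for n in M}
P0=dict(lens=(.428,.249,-.25),body=(.612,.258,-.14),spacer=(.478,-.225,-.09),base=(.532,.009,-.052))
for k,p in P0.items():
    for n in("top","side"): r,s=fit(n,I[n],MOD[k],p); print(k,n,(r*1000).round(1),round(s))
E
```

```text
lens top [ 429.2  244.6 -257.3] 62
lens side [ 425.6  234.4 -263.5] 126
body top [ 612.9  250.4 -165. ] 203
body side [ 612.5  250.5 -187.3] 200
spacer top [ 478.2 -223.1  -98. ] 130
spacer side [ 476.9 -227.4 -102.5] 207
base top [532.4   1.3   4.9] 206
base side [529.5  -7.8 -22. ] 279
```

```bash
cat > fit2.py <<'E'
from fit import *
S=4
def feat(im):
    f=cv2.GaussianBlur(im,(0,0),.8).astype(np.float32); return cv2.resize((f[...,0]-f[...,2])/(f.sum(-1)+20),None,fx=S,fy=S,interpolation=cv2.INTER_CUBIC)
def box(x0,x1,y0,y1,z0,z1): return np.array([(x,y,z) for x in(x0,x1) for y in(y0,y1) for z in(z0,z1)])*mm
def sil(n,boxes,shape):
    m=np.zeros(shape,np.uint8)
    for b in boxes:
        h=cv2.convexHull(((proj(n,b)+.5)*S-.5).astype(np.float32))
        cv2.fillConvexPoly(m,np.round(h*16).astype(np.int32),255,shift=4)
    return m
BX=dict(lens=[box(-56,56,-31,31,0,8),box(-67,-56,-15,15,0,5),box(56,66,-8,8,0,8)],body=[box(-56,56,-31,31,0,30)],spacer=[box(-56,56,-31,31,0,10)])
def base(q): o,L,W=q; return [box(-115,115,-45,45,0,8),box(o-L,o+L,-W,W,8,16)]
K=cv2.getStructuringElement(cv2.MORPH_ELLIPSE,(8*S+1,8*S+1))
def rfit(n,F,k,p0,q0=()):
    def un(d): return (p0[0]+d[0]*mm,p0[1]+d[1]*mm,p0[2]+d[2]*.01), np.array(q0)+d[3:]
    c=proj(n,np.array([p0[0],p0[1],0])); h=75
    y0,x0=max(0,int(c[1]-h))*S,max(0,int(c[0]-h))*S
    def f(d):
        p,q=un(d); m=sil(n,[place(b,p) for b in (base(q) if k=="base" else BX[k])],F.shape)[y0:y0+2*h*S,x0:x0+2*h*S]
        ring=cv2.dilate(m,K)&~m; inn=m&~cv2.erode(m,K,borderValue=0); G=F[y0:y0+2*h*S,x0:x0+2*h*S]
        return -(cv2.mean(G,ring)[0]-cv2.mean(G,inn)[0])*1000
    N=3+len(q0); best=None
    for st in (5,2):
        x=np.zeros(N) if best is None else best.x
        best=minimize(f,x,method="Nelder-Mead",options=dict(initial_simplex=np.vstack([x,x+st*np.eye(N)]),xatol=.05,fatol=.02,maxfev=150*(1+len(q0))))
    p,q=un(best.x); return np.array(p),q,-best.fun
E
python3 - <<'E'
from fit2 import *
I={n:feat(cv2.imread(f"pics/{n}0.png")) for n in M}
P0=dict(lens=(.428,.249,-.25),body=(.612,.258,-.14),spacer=(.478,-.225,-.09),base=(.532,.010,-.052))
for k,p in P0.items():
    for n in("top","side"):
        if k=="base" and n=="side": continue
        r,q,s=rfit(n,I[n],k,p,(-15,85,55) if k=="base" else ()); print(k,n,(r*1000).round(1),q,round(s,1))
E
```

```text
lens top [ 428.6  250.3 -268.7] [] 45.0
lens side [ 426.9  243.3 -243.3] [] 61.2
body top [ 615.   262.2 -167.3] [] 56.8
body side [ 613.9  257.7 -172.7] [] 58.8
spacer top [ 478.1 -223.9 -101.9] [] 191.5
spacer side [ 478.1 -226.5  -99.5] [] 180.2
base top [532.9   9.8 -52.9] [-12.83963226  83.5314133   51.88699856] 40.4
```

```bash
cat > d.py <<'E'
# python3 d.py x y z yaw_obj [tilt]  -> tool-frame shift and turn from the measured pose
from h import *
import sys
from scipy.spatial.transform import Rotation as Ro
def pose(): 
    s=robot.observe(); return s,Ro.from_euler("xyz",s["tool_rot"])
def goal(yaw,tilt=0): # tilt>0 lifts the local +x end
    return Ro.from_euler("ZY",[yaw,-tilt])*Ro.from_euler("ZX",[np.pi,np.pi])
def delta(p0,R0,p,R): return R0.inv().apply(np.array(p)-p0),(R0.inv()*R).as_rotvec()
def show(*wps):
    s,R0=pose(); p0=s["tool_pos"]
    for w in wps:
        p,R=w[:3],goal(w[3],w[4] if len(w)>4 else 0)
        a,b=delta(p0,R0,p,R); print(a.round(4).tolist(),b.round(4).tolist()); p0,R0=np.array(p),R
if __name__=="__main__":
    show(*[eval(a) for a in sys.argv[1:]])
E
python3 d.py "(.6145,.260,.15,-.170)"
```

```text
[-0.4538, -0.0353, 0.0761] [-0.0013, -0.0004, -0.2527]
```

arm_command:
  moves:
    - [[-0.045,-0.0035,0.008],[0,0,0],0.0918]
    - [[-0.091,-0.007,0.015],[0,0,0],0.0918]
    - [[-0.136,-0.0106,0.023],[0,0,0],0.0918]
    - [[-0.182,-0.014,0.03],[0,0,0],0.0918]
    - [[-0.227,-0.0176,0.038],[0,0,0],0.0918]
  squeeze: 25

```text
time: 0.6
tool_pos: [0.4165, 0.3684, 0.1882]
tool_rot: [-3.141, -0.0, 2.719]
contact_force: [0.2, 1.1, 0.1]
opening: 0.0918
grip_force: 0.0
```

arm_command:
  moves:
    - [[-0.045,-0.0035,0.008],[0,0,-0.05],0.0918]
    - [[-0.091,-0.007,0.015],[0,0,-0.1],0.0918]
    - [[-0.136,-0.0106,0.023],[0,0,-0.15],0.0918]
    - [[-0.182,-0.014,0.03],[0,0,-0.2],0.0918]
    - [[-0.227,-0.0176,0.038],[0,0,-0.253],0.0918]

```text
time: 1.1
tool_pos: [0.6164, 0.2592, 0.15]
tool_rot: [-3.141, -0.001, 2.974]
contact_force: [-0.9, 0.9, -0.2]
opening: 0.092
grip_force: 0.0
```

```bash
python3 - <<'E'
from d import *
s,R=pose(); out=[]
for n in("top","side"):
    im=robot.read_camera(n)[:,:,::-1].copy()
    pts=s["tool_pos"]+R.apply([[0,y,0] for y in(-.065,-.046,0,.046,.065)]); uv=proj(n,pts); print(n,uv.round(1).tolist())
    c=uv[2].astype(int); x0,y0=max(0,c[0]-40),max(0,c[1]-35)
    cr=cv2.resize(im[y0:y0+70,x0:x0+80],None,fx=5,fy=5,interpolation=cv2.INTER_CUBIC)
    for u in uv: cv2.circle(cr,tuple(((u+.5-[x0,y0])*5).astype(int)),2,(0,0,255),-1)
    out.append(cr)
cv2.imwrite("pics/hov.png",np.hstack(out))
E
```

```text
top [[256.6, 148.7], [249.1, 147.7], [230.9, 145.1], [212.9, 142.6], [205.5, 141.6]]
side [[323.4, 116.7], [321.3, 112.9], [316.4, 104.2], [311.7, 95.9], [309.8, 92.6]]
```

View pics/hov.png

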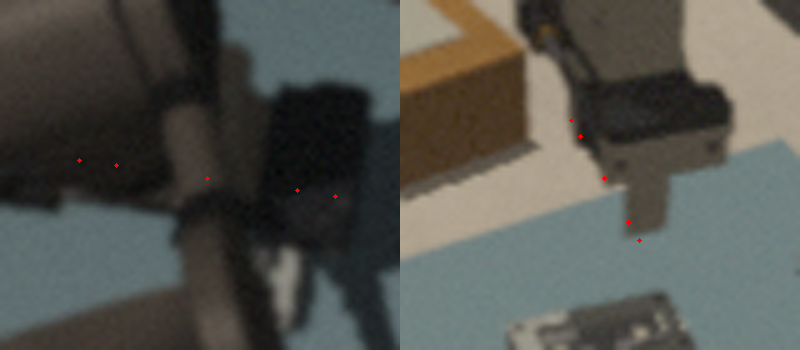

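arm_command:
  moves:
    - [[0.001,0,0.045],[0,0,0],0.0918]
    - [[0.002,0.001,0.09],[0,0,0],0.0918]
    - [[0.002,0.001,0.12],[0,0,0],0.0918]
    - [[0.002,0.001,0.137],[0,0,0],0.0918]
    - [[0.002,0.001,0.145],[0,0,0],0.0918]

```text
time: 1.7
tool_pos: [0.6111, 0.2618, 0.0032]
tool_rot: [-3.14, -0.004, 2.972]
contact_force: [-0.2, 0.7, -0.0]
opening: 0.0918
grip_force: 0.0
```

arm_command:
  moves:
    - [[0,0,0],[0,0,0],0.07]
    - [[0,0,0],[0,0,0],0.06]
    - [[0,0,0],[0,0,0],0.05]
    - [[0,0,0],[0,0,0],0.05]
    - [[0,0,0],[0,0,0],0.05]

```text
time: 2.2
tool_pos: [0.6137, 0.2617, 0.007]
tool_rot: [3.141, 0.002, 2.972]
contact_force: [-0.7, -1.0, 5.0]
opening: 0.0614
grip_force: 25.0
```

```bash
python3 d.py "(.6137,.2617,.130,-.169)" "(.519,.009,.130,-.053)"
```

```text
[-0.0002, 0.0001, -0.123] [0.0004, 0.0016, -0.0007]
[0.0508, -0.265, -0.0] [-0.0, 0.0, -0.116]
```

arm_command:
  moves:
    - [[0,0,-0.01],[0,0,0],0.05]
    - [[0,0,-0.035],[0,0,0],0.05]
    - [[0,0,-0.07],[0,0,0],0.05]
    - [[0,0,-0.1],[0,0,0],0.05]
    - [[0,0,-0.125],[0,0,0],0.05]
  squeeze: 40

```text
time: 2.7
tool_pos: [0.6132, 0.2619, 0.1328]
tool_rot: [3.141, 0.001, 2.972]
contact_force: [1.1, -0.3, -3.8]
opening: 0.0617
grip_force: 40.0
```

arm_command:
  moves:
    - [[0.004,-0.02,0],[0,0,0],0.05]
    - [[0.011,-0.055,0],[0,0,0],0.05]
    - [[0.019,-0.1,0],[0,0,0],0.05]
    - [[0.028,-0.145,0],[0,0,0],0.05]
    - [[0.036,-0.19,0],[0,0,0],0.05]

```text
time: 3.2
tool_pos: [0.5443, 0.0793, 0.1309]
tool_rot: [3.142, -0.0, 2.972]
contact_force: [0.6, -0.8, -3.8]
opening: 0.0617
grip_force: 40.0
```

arm_command:
  moves:
    - [[0.007,-0.035,0],[0,0,-0.03],0.05]
    - [[0.012,-0.06,0],[0,0,-0.07],0.05]
    - [[0.0145,-0.072,0],[0,0,-0.1],0.05]
    - [[0.015,-0.075,0],[0,0,-0.116],0.05]
    - [[0.015,-0.075,0],[0,0,-0.116],0.05]

```text
time: 3.7
tool_pos: [0.5181, 0.0092, 0.131]
tool_rot: [3.141, 0.0, 3.087]
contact_force: [-0.2, -0.5, -3.9]
opening: 0.0617
grip_force: 40.0
```

```bash
python3 - <<'E'
from d import *
from fit2 import *
s,R=pose(); print(s["tool_pos"],s["tool_rot"],s["contact_force"])
im=robot.read_camera("side")[:,:,::-1].copy(); cv2.imwrite("pics/side1.png",im)
x0,y0=260,80
cr=cv2.resize(im[y0:y0+150,x0:x0+140],None,fx=4,fy=4,interpolation=cv2.INTER_CUBIC)
def draw(X,col):
    for u in proj("side",X): cv2.circle(cr,tuple(((u+.5-[x0,y0])*4).astype(int)),1,col,-1)
t=s["tool_pos"]; yaw=s["tool_rot"][2]-np.pi
for z in(-6,24): draw(place(seg(rect(56,31,z),40)*mm,[t[0],t[1],yaw,t[2]]),(0,0,255))
B=(.533,.009,-.053)
draw(place(MOD["base"],B),(0,255,255))
o=-14
draw(place(seg([(o-57.5,-17,63.5),(o-57.5,17,63.5),(o-57.5,17,70),(o-57.5,-17,70)],20)*mm,B),(0,255,0))
for a in(-1,1):
    for b in(-1,1): draw(place(seg([(o+a*33.5,b*32.5,62),(o+a*57.5,b*32.5,62),(o+a*57.5,b*37.5,70),(o+a*33.5,b*37.5,70)],15)*mm,B),(255,0,255))
cv2.imwrite("pics/hb.png",cr)
E
```

```text
[0.51812301 0.00915149 0.13095127] [3.14119417e+00 1.62842699e-04 3.08687907e+00] [-0.19184437 -0.46588456 -3.93745331]
```

View pics/hb.png

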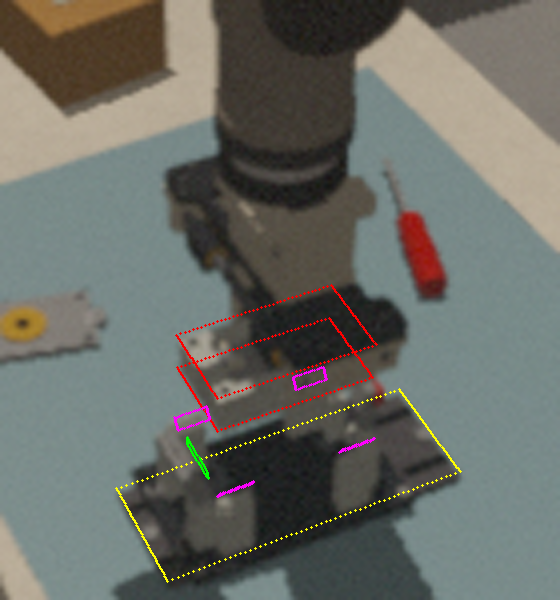

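```bash
cat > fb.py <<'E'
import fit2
from fit2 import *
def base(q):
    o=q[0]; L,W=84,q[1]
    b=[box(-115,115,-45,45,0,8),box(o-L,o+L,-W,W,8,16),box(o-70,o-57.5,-32,32,63.5,74)]
    for x0,x1 in((33.5,57.5),(-57.5,-33.5)):
        for y0,y1 in((32.5,44.5),(-44.5,-32.5)): b.append(box(o+x0,o+x1,y0,y1,16,70))
    return b
fit2.base=base
E
python3 - <<'E'
from fb import *
for n in("top","side"):
    im=cv2.imread(f"pics/{n}0.png"); F=feat(im)
    r,q,s=rfit(n,F,"base",(.533,.008,-.053),(-14,52)); print(n,(r*1000).round(1),q,s)
    x0,y0=(290,120) if n=="top" else (275,160)
    cr=cv2.resize(im[y0:y0+120,x0:x0+100],None,fx=4,fy=4,interpolation=cv2.INTER_CUBIC)
    for b in base(q):
        h=cv2.convexHull(((proj(n,place(b,r))+.5-[x0,y0])*4).astype(np.float32)); cv2.polylines(cr,[h.astype(np.int32)],True,(0,255,255),1)
    cv2.imwrite(f"pics/fb_{n}.png",cr)
a,b=cv2.imread("pics/fb_top.png"),cv2.imread("pics/fb_side.png"); cv2.imwrite("pics/fb.png",np.hstack([a,b]))
E
```

```text
top [532.8   9.9 -52.4] [-13.03008133  51.91278711] 40.4087805829211
side [532.9   7.5 -14.5] [-15.29397534  51.01317477] 38.8931567440893
```

View pics/fb.png

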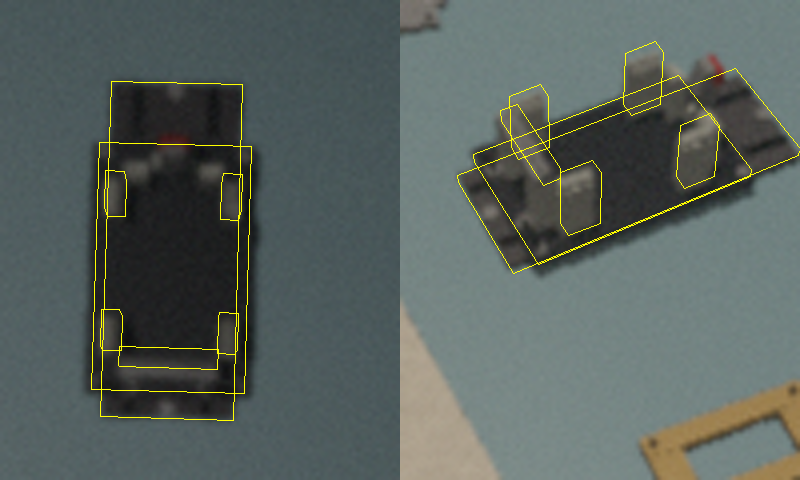

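arm_command:
  moves:
    - [[-0.0005,0,0.02],[0,0,0],0.05]
    - [[-0.0005,0,0.043],[0,0,0],0.05]
    - [[-0.0005,0,0.052],[0,0,0],0.05]
    - [[-0.0005,0,0.06],[0,0,0],0.05]
    - [[-0.0005,0,0.064],[0,0,0],0.05]

```text
time: 4.25
tool_pos: [0.5183, 0.0097, 0.0665]
tool_rot: [3.141, -0.001, 3.088]
contact_force: [-7.5, 1.2, 6.9]
opening: 0.0617
grip_force: 40.0
```

arm_command:
  moves:
    - [[0.001,0,0],[0,0,0],0.05]
    - [[0.002,0,0.001],[0,0,0],0.05]
    - [[0.002,0,0.003],[0,0,0],0.05]
    - [[0.002,0,0.005],[0,0,0],0.05]
    - [[0.002,0,0.007],[0,0,0],0.05]

```text
time: 4.75
tool_pos: [0.5159, 0.0093, 0.0598]
tool_rot: [3.142, -0.001, 3.088]
contact_force: [-2.7, -0.3, -1.6]
opening: 0.0615
grip_force: 40.0
```

arm_command:
  moves:
    - [[0.0007,0,0.004],[0,0,0],0.05]
    - [[0.0007,0,0.011],[0,0,0],0.05]
    - [[0.0007,0,0.019],[0,0,0],0.05]
    - [[0.0007,0,0.026],[0,0,0],0.05]
    - [[0.0007,0,0.032],[0,0,0],0.05]

```text
time: 5.25
tool_pos: [0.5159, 0.0093, 0.0268]
tool_rot: [3.141, -0.0, 3.088]
contact_force: [-2.5, 0.0, -2.8]
opening: 0.0615
grip_force: 40.0
```

arm_command:
  moves:
    - [[0,0,0.001],[0,0,0],0.05]
    - [[0,0,0.0025],[0,0,0],0.05]
    - [[0,0,0.004],[0,0,0],0.05]
    - [[0,0,0.0055],[0,0,0],0.05]
    - [[0,0,0.006],[0,0,0],0.05]

```text
time: 5.75
tool_pos: [0.5159, 0.0093, 0.0229]
tool_rot: [-3.142, 0.0, 3.088]
contact_force: [-6.1, 0.2, 13.1]
opening: 0.0616
grip_force: 40.0
```

arm_command:
  moves:
    - [[0,0,0],[0,0,0],0.075]
    - [[0,0,0],[0,0,0],0.0918]
    - [[0,0,-0.03],[0,0,0],0.0918]
    - [[0,0,-0.07],[0,0,0],0.0918]
    - [[0,0,-0.11],[0,0,0],0.0918]

```text
time: 6.25
tool_pos: [0.5163, 0.0092, 0.1331]
tool_rot: [3.141, 0.001, 3.088]
contact_force: [1.3, -0.6, -0.1]
opening: 0.0909
grip_force: 0.0
```

```bash
python3 d.py "(.478,-.225,.06,-.101)"
```

```text
[0.0257, -0.236, 0.073] [0.0001, 0.0007, 0.047]
```

arm_command:
  moves:
    - [[0.005,-0.045,0],[0,0,0.01],0.0918]
    - [[0.01,-0.093,0.01],[0,0,0.02],0.0918]
    - [[0.016,-0.14,0.03],[0,0,0.03],0.0918]
    - [[0.021,-0.188,0.055],[0,0,0.04],0.0918]
    - [[0.0257,-0.236,0.073],[0,0,0.047],0.0918]
  squeeze: 15

```text
time: 6.75
tool_pos: [0.4786, -0.2202, 0.0608]
tool_rot: [-3.141, 0.002, 3.041]
contact_force: [0.3, -0.1, -0.2]
opening: 0.0922
grip_force: 0.0
```

arm_command:
  moves:
    - [[0,0,0.025],[0,0,0],0.0918]
    - [[0,0,0.045],[0,0,0],0.0918]
    - [[0,0,0.053],[0,0,0],0.0918]
    - [[0,0,0.0575],[0,0,0],0.0918]
    - [[0,0,0.0575],[0,0,0],0.0918]

```text
time: 7.25
tool_pos: [0.4791, -0.2182, 0.004]
tool_rot: [-3.141, 0.001, 3.041]
contact_force: [0.3, -0.4, -0.1]
opening: 0.092
grip_force: 0.0
```

arm_command:
  moves:
    - [[0,0,0],[0,0,0],0.07]
    - [[0,0,0],[0,0,0],0.06]
    - [[0,0,0],[0,0,0],0.05]
    - [[0,0,0],[0,0,0],0.05]
    - [[0,0,0],[0,0,0],0.05]

```text
time: 7.75
tool_pos: [0.4789, -0.2184, 0.0042]
tool_rot: [-3.141, 0.001, 3.041]
contact_force: [0.4, 0.8, 3.3]
opening: 0.0617
grip_force: 15.0
```

arm_command:
  moves:
    - [[0,0,-0.008],[0,0,0],0.05]
    - [[0,0,-0.03],[0,0,0],0.05]
    - [[0,0,-0.06],[0,0,0],0.05]
    - [[0,0,-0.09],[0,0,0],0.05]
    - [[0,0,-0.11],[0,0,0],0.05]

```text
time: 8.25
tool_pos: [0.479, -0.2185, 0.1162]
tool_rot: [-3.141, 0.002, 3.041]
contact_force: [-0.4, 0.4, -0.5]
opening: 0.0621
grip_force: 15.0
```

```bash
python3 d.py "(.516,.0093,.115,-.0536)"
```

```text
[-0.0139, 0.2304, 0.0011] [-0.0009, 0.0019, -0.0472]
```

arm_command:
  moves:
    - [[-0.002,0.035,0],[0,0,0],0.05]
    - [[-0.005,0.075,0],[0,0,-0.01],0.05]
    - [[-0.008,0.12,0],[0,0,-0.02],0.05]
    - [[-0.0105,0.165,0],[0,0,-0.03],0.05]
    - [[-0.0125,0.205,0],[0,0,-0.04],0.05]

```text
time: 8.75
tool_pos: [0.5115, -0.0136, 0.1143]
tool_rot: [3.141, 0.0, 3.081]
contact_force: [0.5, -1.6, -0.6]
opening: 0.0617
grip_force: 15.0
```

```bash
python3 d.py "(.516,.0093,.093,-.0536)"
```

```text
[-0.0031, 0.0231, 0.0213] [0.0003, 0.0, -0.0067]
```

arm_command:
  moves:
    - [[-0.003,0.015,0.006],[0,0,-0.007],0.05]
    - [[-0.003,0.023,0.012],[0,0,-0.007],0.05]
    - [[-0.003,0.023,0.02],[0,0,-0.007],0.05]
    - [[-0.003,0.023,0.021],[0,0,-0.007],0.05]
    - [[-0.003,0.023,0.021],[0,0,-0.007],0.05]

```text
time: 9.25
tool_pos: [0.5157, 0.0058, 0.0923]
tool_rot: [-3.142, -0.001, 3.086]
contact_force: [-0.7, 0.7, -0.9]
opening: 0.0615
grip_force: 15.0
```

arm_command:
  moves:
    - [[0,0,0.006],[0,0,0],0.05]
    - [[0,0,0.012],[0,0,0],0.05]
    - [[0,0,0.018],[0,0,0],0.05]
    - [[0,0,0.022],[0,0,0],0.05]
    - [[0,0,0.026],[0,0,0],0.05]

```text
time: 9.75
tool_pos: [0.516, 0.0071, 0.0663]
tool_rot: [3.141, -0.0, 3.088]
contact_force: [0.8, 1.3, 0.8]
opening: 0.0617
grip_force: 15.0
```

arm_command:
  moves:
    - [[0,0.001,0],[0,0,0],0.05]
    - [[0,0.002,0.001],[0,0,0],0.05]
    - [[0,0.002,0.004],[0,0,0],0.05]
    - [[0,0.002,0.007],[0,0,0],0.05]
    - [[0,0.002,0.01],[0,0,0],0.05]

```text
time: 10.25
tool_pos: [0.5162, 0.0092, 0.0566]
tool_rot: [3.142, 0.0, 3.088]
contact_force: [-0.5, -0.2, -0.5]
opening: 0.0617
grip_force: 15.0
```

No contact; bottom at 52 mm. Lower on to the body.

arm_command:
  moves:
    - [[0,0,0.0015],[0,0,0],0.05]
    - [[0,0,0.003],[0,0,0],0.05]
    - [[0,0,0.0045],[0,0,0],0.05]
    - [[0,0,0.006],[0,0,0],0.05]
    - [[0,0,0.007],[0,0,0],0.05]

```text
time: 10.75
tool_pos: [0.5162, 0.0091, 0.0502]
tool_rot: [3.142, 0.0, 3.088]
contact_force: [-3.7, 0.8, 11.3]
opening: 0.062
grip_force: 15.0
```

arm_command:
  moves:
    - [[0,0,0],[0,0,0],0.075]
    - [[0,0,0],[0,0,0],0.0918]
    - [[0,0,-0.025],[0,0,0],0.0918]
    - [[0,0,-0.05],[0,0,0],0.0918]
    - [[0,0,-0.07],[0,0,0],0.0918]

```text
time: 11.25
tool_pos: [0.5164, 0.0091, 0.121]
tool_rot: [3.142, 0.001, 3.088]
contact_force: [-0.5, -0.2, -0.4]
opening: 0.0908
grip_force: 0.0
```

```bash
python3 d.py "(.428,.247,.09,-.256)"
```

```text
[0.1011, 0.2328, 0.0309] [0.0001, 0.0008, 0.2022]
```

arm_command:
  moves:
    - [[0.016,0.037,0],[0,0,0.03],0.0918]
    - [[0.033,0.076,0],[0,0,0.07],0.0918]
    - [[0.05,0.115,0.005],[0,0,0.1],0.0918]
    - [[0.067,0.154,0.01],[0,0,0.13],0.0918]
    - [[0.083,0.19,0.02],[0,0,0.17],0.0918]

```text
time: 11.75
tool_pos: [0.4432, 0.2051, 0.1003]
tool_rot: [3.141, 0.002, 2.916]
contact_force: [0.7, 0.6, -0.3]
opening: 0.0916
grip_force: 0.0
```

```bash
python3 d.py "(.428,.247,.05,-.256)"
```

```text
[0.0243, 0.0374, 0.0503] [0.0011, 0.0016, 0.0308]
```

arm_command:
  moves:
    - [[0.012,0.018,0.01],[0,0,0.015],0.0918]
    - [[0.022,0.034,0.025],[0,0,0.031],0.0918]
    - [[0.0243,0.0374,0.04],[0,0,0.031],0.0918]
    - [[0.0243,0.0374,0.05],[0,0,0.031],0.0918]
    - [[0.0243,0.0374,0.05],[0,0,0.031],0.0918]
  squeeze: 30

```text
time: 12.25
tool_pos: [0.4274, 0.2448, 0.0487]
tool_rot: [-3.14, -0.002, 2.887]
contact_force: [-0.4, 0.9, -0.1]
opening: 0.0917
grip_force: 0.0
```

```bash
python3 d.py "(.428,.247,.0025,-.256)"
```

```text
[-0.0001, 0.0024, 0.0462] [-0.0015, -0.002, 0.0014]
```

arm_command:
  moves:
    - [[0,0.002,0.015],[0,0,0],0.0918]
    - [[0,0.002,0.032],[0,0,0],0.0918]
    - [[0,0.002,0.041],[0,0,0],0.0918]
    - [[0,0.002,0.0455],[0,0,0],0.0918]
    - [[0,0.002,0.0455],[0,0,0],0.0918]

```text
time: 12.75
tool_pos: [0.4288, 0.2468, 0.0043]
tool_rot: [-3.141, -0.0, 2.886]
contact_force: [0.6, -0.4, 0.3]
opening: 0.0917
grip_force: 0.0
```

arm_command:
  moves:
    - [[0,0,0],[0,0,0],0.07]
    - [[0,0,0],[0,0,0],0.06]
    - [[0,0,0],[0,0,0],0.05]
    - [[0,0,0],[0,0,0],0.05]
    - [[0,0,0],[0,0,0],0.05]

```text
time: 13.25
tool_pos: [0.4289, 0.2474, 0.0047]
tool_rot: [3.141, 0.001, 2.887]
contact_force: [0.1, 0.7, 2.2]
opening: 0.0609
grip_force: 30.0
```

arm_command:
  moves:
    - [[0,0,-0.008],[0,0,0],0.05]
    - [[0,0,-0.03],[0,0,0],0.05]
    - [[0,0,-0.06],[0,0,0],0.05]
    - [[0,0,-0.1],[0,0,0],0.05]
    - [[0,0,-0.13],[0,0,0],0.05]

```text
time: 13.75
tool_pos: [0.4284, 0.247, 0.1364]
tool_rot: [3.141, 0.0, 2.887]
contact_force: [0.4, 0.5, -3.0]
opening: 0.0613
grip_force: 30.0
```

```bash
python3 d.py "(.527,.0085,.13,-.0535,.209)"
```

```text
[-0.1555, -0.206, 0.0065] [-0.0208, -0.2078, -0.2005]
```

arm_command:
  moves:
    - [[-0.018,-0.024,0],[0,0,0],0.05]
    - [[-0.042,-0.056,0],[0,0,0],0.05]
    - [[-0.068,-0.09,0],[0,0,0],0.05]
    - [[-0.096,-0.127,0],[0,0,0],0.05]
    - [[-0.12,-0.16,0],[0,0,0],0.05]

```text
time: 14.25
tool_pos: [0.5045, 0.0601, 0.1345]
tool_rot: [-3.141, -0.001, 2.887]
contact_force: [-0.5, 0.6, -3.3]
opening: 0.061
grip_force: 30.0
```

```bash
python3 d.py "(.527,.0085,.115,-.0535,.209)"
```

```text
[-0.0348, -0.0443, 0.0195] [-0.0213, -0.2089, -0.2005]
```

arm_command:
  moves:
    - [[-0.012,-0.015,0.002],[-0.005,-0.05,-0.05],0.05]
    - [[-0.024,-0.03,0.006],[-0.01,-0.1,-0.1],0.05]
    - [[-0.032,-0.04,0.012],[-0.015,-0.15,-0.15],0.05]
    - [[-0.0348,-0.0443,0.017],[-0.021,-0.209,-0.2],0.05]
    - [[-0.0348,-0.0443,0.0195],[-0.021,-0.209,-0.2],0.05]

```text
time: 14.75
tool_pos: [0.5247, 0.01, 0.1139]
tool_rot: [3.141, 0.206, 3.087]
contact_force: [-0.9, -0.2, -4.2]
opening: 0.0612
grip_force: 30.0
```

```bash
python3 - <<'E'
from d import *
from fit2 import *
s,R=pose(); t=s["tool_pos"]; print(t,s["tool_rot"],s["contact_force"])
im=robot.read_camera("side")[:,:,::-1].copy(); cv2.imwrite("pics/side2.png",im)
x0,y0=265,120
cr=cv2.resize(im[y0:y0+110,x0:x0+130],None,fx=6,fy=6-.6,interpolation=cv2.INTER_CUBIC) if 0 else cv2.resize(im[y0:y0+110,x0:x0+130],None,fx=5,fy=5,interpolation=cv2.INTER_CUBIC)
def draw(X,col):
    for u in proj("side",X): cv2.circle(cr,tuple(((u+.5-[x0,y0])*5).astype(int)),1,col,-1)
L=R*(Ro.from_euler("ZX",[np.pi,np.pi]).inv())
m=MOD["lens"]-[0,0,.004]; draw(t+L.apply(m-[0,0,.0007]),(0,0,255))
B=(.515,.0091,-.0535)
draw(place(seg([(-57.5,-17,63.5),(-57.5,17,63.5),(-57.5,17,70),(-57.5,-17,70)],20)*mm,B),(0,255,0))
for a in(-1,1):
    for b in(-1,1): draw(place(seg([(a*33.5,b*32.5,62),(a*57.5,b*32.5,62),(a*57.5,b*37.5,70),(a*33.5,b*37.5,70)],15)*mm,B),(255,0,255))
cv2.imwrite("pics/hl.png",cr)
print(np.array(delta(t,R,[.527,.0085,.075],goal(-.0535,.209))).round(4))
E
```

```text
[0.5246554  0.00998389 0.113904  ] [3.14137908 0.20635575 3.0867076 ] [-0.86844919 -0.18974583 -4.18854499]
[[ 0.0056 -0.0014  0.0386]
 [-0.0001 -0.0026 -0.0014]]
```

View pics/hl.png

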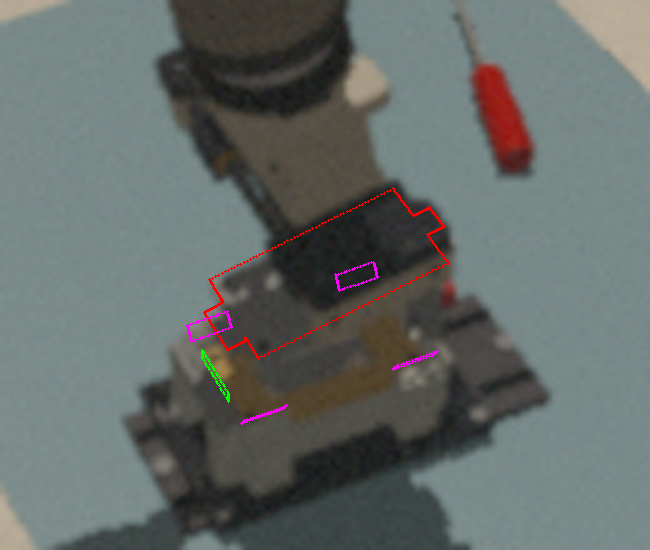

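arm_command:
  moves:
    - [[-0.001,-0.001,0.01],[0,-0.0026,0],0.05]
    - [[0.0,-0.0014,0.018],[0,-0.0026,0],0.05]
    - [[0.0015,-0.0014,0.026],[0,-0.0026,0],0.05]
    - [[0.003,-0.0014,0.033],[0,-0.0026,0],0.05]
    - [[0.0036,-0.0014,0.0386],[0,-0.0026,0],0.05]

```text
time: 15.3
tool_pos: [0.5313, 0.0089, 0.0758]
tool_rot: [-3.141, 0.212, 3.088]
contact_force: [-14.1, 1.0, 35.8]
opening: 0.0612
grip_force: 30.0
```

```bash
python3 d.py "(.527,.0085,.0765,-.0535,.209)" "(.519,.0089,.0765,-.0535,.209)" "(.515,.0091,.0735,-.0535,.209)"
```

```text
[0.004, -0.0006, -0.0016] [-0.0002, 0.0028, -0.0001]
[0.0078, -0.0, -0.0017] [0.0, 0.0, 0.0]
[0.0045, -0.0, 0.0021] [0.0, 0.0, 0.0]
```

arm_command:
  moves:
    - [[-0.0004,0,-0.002],[0,0,0],0.05]
    - [[-0.001,0,-0.005],[0,0,0],0.05]
    - [[-0.001,0,-0.005],[0,0,0],0.05]
    - [[-0.001,0,-0.005],[0,0,0],0.05]
    - [[-0.001,0,-0.005],[0,0,0],0.05]

```text
time: 15.8
tool_pos: [0.5313, 0.0088, 0.0814]
tool_rot: [3.142, 0.212, 3.087]
contact_force: [-0.2, 0.4, -4.5]
opening: 0.0612
grip_force: 30.0
```

```bash
python3 - <<'E'
from d import *
from fit2 import *
s,R=pose(); t=s["tool_pos"]; print(t,s["tool_rot"],s["contact_force"],s["torque"])
im=robot.read_camera("side")[:,:,::-1].copy(); im2=robot.read_camera("top")[:,:,::-1].copy()
cv2.imwrite("pics/side3.png",im); cv2.imwrite("pics/top3.png",im2)
L=R*(Ro.from_euler("ZX",[np.pi,np.pi]).inv())
x0,y0=275,140; k=7
cr=cv2.resize(im[y0:y0+80,x0:x0+110],None,fx=k,fy=k,interpolation=cv2.INTER_CUBIC)
cr=cv2.convertScaleAbs(cr,alpha=1.6)
X=t+L.apply(MOD["lens"]-[0,0,.0047])
for u in proj("side",X)[::3]: cv2.circle(cr,tuple(((u+.5-[x0,y0])*k).astype(int)),1,(0,0,255),-1)
cv2.imwrite("pics/hl2.png",cr)
E
```

```text
[0.53128133 0.00879062 0.08140912] [3.14153185 0.21238558 3.08746687] [-0.19194453  0.39146165 -4.54962739] [ 0.04108026  0.21628695 -0.01768451]
```

View pics/hl2.png

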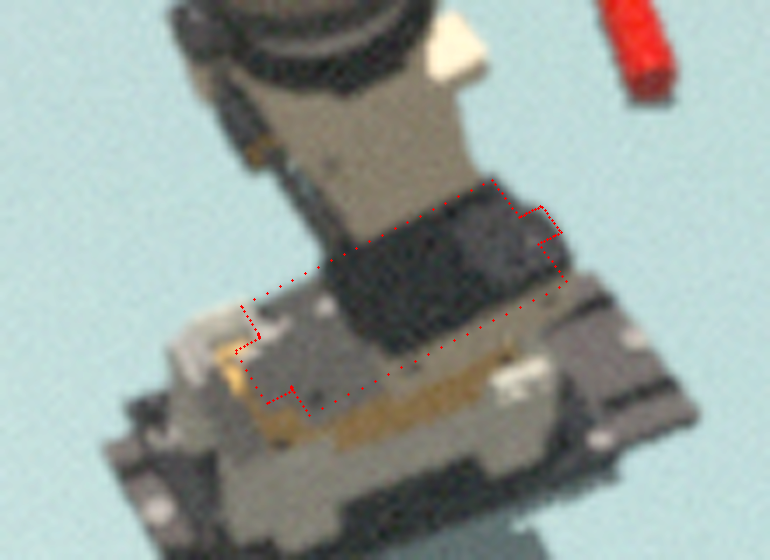

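arm_command:
  moves:
    - [[0.003,0,0],[0,0,0],0.05]
    - [[0.005,0,0.0005],[0,0,0],0.05]
    - [[0.005,0,0.001],[0,0,0],0.05]
    - [[0.005,0,0.002],[0,0,0],0.05]
    - [[0.005,0,0.002],[0,0,0],0.05]

```text
time: 16.4
tool_pos: [0.5269, 0.009, 0.0783]
tool_rot: [3.142, 0.212, 3.088]
contact_force: [-0.3, -0.1, -2.6]
opening: 0.0611
grip_force: 30.0
```

arm_command:
  moves:
    - [[0,0,0.0005],[0,0,0],0.05]
    - [[0,0,0.001],[0,0,0],0.05]
    - [[0,0,0.001],[0,0,0],0.05]
    - [[0,0,0.001],[0,0,0],0.05]
    - [[0,0,0.001],[0,0,0],0.05]

```text
time: 16.9
tool_pos: [0.5271, 0.009, 0.0774]
tool_rot: [-3.142, 0.212, 3.088]
contact_force: [0.7, -0.4, -4.1]
opening: 0.0615
grip_force: 30.0
```

arm_command:
  moves:
    - [[0,0,0.0005],[0,0,0],0.05]
    - [[0,0,0.001],[0,0,0],0.05]
    - [[0,0,0.0015],[0,0,0],0.05]
    - [[0,0,0.0015],[0,0,0],0.05]
    - [[0,0,0.0015],[0,0,0],0.05]

```text
time: 17.4
tool_pos: [0.5274, 0.009, 0.076]
tool_rot: [3.142, 0.212, 3.088]
contact_force: [-1.0, -0.6, -1.8]
opening: 0.0612
grip_force: 30.0
```

arm_command:
  moves:
    - [[0.001,0,-0.0002],[0,0,0],0.05]
    - [[0.002,0,-0.0004],[0,0,0],0.05]
    - [[0.003,0,-0.0006],[0,0,0],0.05]
    - [[0.004,0,-0.0008],[0,0,0],0.05]
    - [[0.005,0,-0.001],[0,0,0],0.05]

```text
time: 17.9
tool_pos: [0.5221, 0.0092, 0.0758]
tool_rot: [3.142, 0.212, 3.088]
contact_force: [0.1, -0.4, -3.4]
opening: 0.0612
grip_force: 30.0
```

arm_command:
  moves:
    - [[0.001,0,-0.0002],[0,0,0],0.05]
    - [[0.002,0,-0.0004],[0,0,0],0.05]
    - [[0.003,0,-0.0004],[0,0,0],0.05]
    - [[0.004,0,0],[0,0,0],0.05]
    - [[0.0045,0,0.0003],[0,0,0],0.05]

```text
time: 18.4
tool_pos: [0.5178, 0.0095, 0.0746]
tool_rot: [3.142, 0.212, 3.088]
contact_force: [0.2, -0.2, -3.8]
opening: 0.0613
grip_force: 30.0
```

arm_command:
  moves:
    - [[0.001,0,0],[0,0,0],0.05]
    - [[0.0018,0,0.0003],[0,0,0],0.05]
    - [[0.0026,0,0.0006],[0,0,0],0.05]
    - [[0.0026,0,0.0009],[0,0,0],0.05]
    - [[0.0026,0,0.0009],[0,0,0],0.05]

```text
time: 18.9
tool_pos: [0.5154, 0.0096, 0.0731]
tool_rot: [3.142, 0.212, 3.088]
contact_force: [-0.2, -0.8, -3.3]
opening: 0.061
grip_force: 30.0
```

arm_command:
  moves:
    - [[0.0003,-0.0002,0.0014],[0,0.024,0],0.05]
    - [[0.0007,-0.0004,0.0028],[0,0.049,0],0.05]
    - [[0.001,-0.0004,0.0041],[0,0.073,0],0.05]
    - [[0.0014,-0.0004,0.0055],[0,0.098,0],0.05]
    - [[0.0017,-0.0004,0.0069],[0,0.122,0],0.05]

```text
time: 19.4
tool_pos: [0.5155, 0.0093, 0.0668]
tool_rot: [3.142, 0.09, 3.088]
contact_force: [-4.4, 0.4, 10.1]
opening: 0.061
grip_force: 30.0
```

arm_command:
  moves:
    - [[0,0,0],[0,0,0],0.065]
    - [[0,0,0],[0,0,0],0.07]
    - [[0,0,0],[0,0,0],0.08]
    - [[0,0,-0.002],[0,0,0],0.085]
    - [[0,0,-0.005],[0,0,0],0.085]

```text
time: 19.9
tool_pos: [0.5148, 0.0093, 0.0712]
tool_rot: [3.142, 0.09, 3.087]
contact_force: [1.0, -0.0, 0.7]
opening: 0.0843
grip_force: 0.0
```

arm_command:
  moves:
    - [[0,0,-0.02],[0,-0.03,0],0.085]
    - [[0,0,-0.05],[0,-0.06,0],0.085]
    - [[0,0,-0.08],[0,-0.09,0],0.06]
    - [[0,0,-0.09],[0,-0.09,0],0.02]
    - [[0,0,-0.09],[0,-0.09,0],0]

```text
time: 20.4
tool_pos: [0.5076, 0.0096, 0.1624]
tool_rot: [-3.141, 0.184, 3.088]
contact_force: [0.1, -0.7, -0.8]
opening: 0.0652
grip_force: 0.0
```

```bash
python3 d.py "(.565,.0068,.09,-.0535,0)"  "(.565,.0068,.08,-.0535,0)"
```

```text
[-0.0433, 0.0003, 0.0817] [-0.0003, 0.1837, -0.0005]
[0.0, -0.0, 0.01] [0.0, 0.0, 0.0]
```

arm_command:
  moves:
    - [[-0.02,0,0],[0,0.06,0],0]
    - [[-0.043,0,0.02],[0,0.12,0],0]
    - [[-0.0433,0,0.05],[0,0.184,0],0]
    - [[-0.0433,0,0.075],[0,0.184,0],0]
    - [[-0.0433,0,0.0817],[0,0.184,0],0]

```text
time: 20.9
tool_pos: [0.5622, 0.0067, 0.0834]
tool_rot: [3.141, -0.012, 3.087]
contact_force: [-1.4, -1.2, -0.8]
opening: 0.0254
grip_force: 0.0
```

arm_command:
  moves:
    - [[0,0,0.003],[0,0,0],0]
    - [[0,0,0.006],[0,0,0],0]
    - [[0,0,0.009],[0,0,0],0]
    - [[0,0,0.012],[0,0,0],0]
    - [[0,0,0.014],[0,0,0],0]

```text
time: 21.4
tool_pos: [0.5645, 0.0066, 0.0753]
tool_rot: [3.142, -0.001, 3.087]
contact_force: [-1.0, 0.7, 7.6]
opening: 0.0002
grip_force: 3.8
```

arm_command:
  moves:
    - [[0,0,0.0005],[0,0,0],0]
    - [[0,0,0.001],[0,0,0],0]
    - [[0,0,0.0015],[0,0,0],0]
    - [[0,0,0.002],[0,0,0],0]
    - [[0,0,0.0025],[0,0,0],0]

```text
time: 21.9
tool_pos: [0.5647, 0.0067, 0.0735]
tool_rot: [3.142, -0.001, 3.088]
contact_force: [-2.2, 1.8, 9.4]
opening: 0.0001
grip_force: 4.6
```

Yielding at about 10 N, as the catch should. Continue.

arm_command:
  moves:
    - [[0,0,0.0006],[0,0,0],0]
    - [[0,0,0.0012],[0,0,0],0]
    - [[0,0,0.0018],[0,0,0],0]
    - [[0,0,0.0024],[0,0,0],0]
    - [[0,0,0.003],[0,0,0],0]

```text
time: 22.4
tool_pos: [0.564, 0.0067, 0.0686]
tool_rot: [3.141, -0.003, 3.088]
contact_force: [1.1, 1.6, 2.1]
opening: 0.0002
grip_force: 0.9
```

arm_command:
  moves:
    - [[0,0,0.0006],[0,0,0],0]
    - [[0,0,0.0012],[0,0,0],0]
    - [[0,0,0.0018],[0,0,0],0]
    - [[0,0,0.0024],[0,0,0],0]
    - [[0,0,0.003],[0,0,0],0]

```text
time: 22.9
tool_pos: [0.5635, 0.0065, 0.0653]
tool_rot: [-3.141, -0.005, 3.088]
contact_force: [-0.2, 0.1, -0.3]
opening: 0.0004
grip_force: 0.0
```

arm_command:
  moves:
    - [[0,0,0.0005],[0,0,0],0]
    - [[0,0,0.001],[0,0,0],0]
    - [[0,0,0.0015],[0,0,0],0]
    - [[0,0,0.002],[0,0,0],0]
    - [[0,0,0.0025],[0,0,0],0]

```text
time: 23.4
tool_pos: [0.5637, 0.0065, 0.0642]
tool_rot: [-3.141, -0.004, 3.088]
contact_force: [-5.2, 0.0, 13.7]
opening: 0.0005
grip_force: 6.7
```

arm_command:
  moves:
    - [[0,0,0.0005],[0,0,0],0]
    - [[0,0,0.001],[0,0,0],0]
    - [[0,0,0.001],[0,0,0],0]
    - [[0,0,0.0005],[0,0,0],0]
    - [[0,0,-0.001],[0,0,0],0]

```text
time: 23.9
tool_pos: [0.5639, 0.0066, 0.0647]
tool_rot: [-3.141, -0.003, 3.088]
contact_force: [0.6, -0.0, 0.9]
opening: 0.0001
grip_force: 0.0
```

arm_command:
  moves:
    - [[0,0,-0.04],[0,0,0],0]
    - [[0,0,-0.08],[0,0,0],0]
    - [[0,0.045,-0.12],[0,0,0],0]
    - [[0,0.095,-0.12],[0,0,0],0]
    - [[0,0.145,-0.12],[0,0,0],0]

```text
time: 24.4
tool_pos: [0.5727, 0.1445, 0.186]
tool_rot: [3.141, 0.0, 3.086]
contact_force: [0.5, -0.1, -0.4]
opening: 0.0004
grip_force: 0.0
```

arm_command:
  moves:
    - [[0.03,0.04,0],[0,0,0],0]
    - [[0.06,0.08,0],[0,0,0],0]
    - [[0.09,0.12,0],[0,0,0],0]
    - [[0.11,0.15,0],[0,0,0],0]
    - [[0.11,0.15,0],[0,0,0],0]

```text
time: 24.9
tool_pos: [0.4673, 0.3027, 0.1843]
tool_rot: [3.141, -0.005, 3.093]
contact_force: [-0.1, -0.3, 0.2]
opening: 0.0005
grip_force: 0.0
```

```bash
python3 - <<'E'
from h import *
s=robot.observe(); print(s["tool_pos"],s["contact_force"])
im=robot.read_camera("side")[:,:,::-1]; t=robot.read_camera("top")[:,:,::-1]
f=lambda c:cv2.convertScaleAbs(cv2.resize(c,(400,560),interpolation=cv2.INTER_CUBIC),alpha=1.6)
a=cv2.convertScaleAbs(cv2.resize(im[165:230,285:385],None,fx=5,fy=5,interpolation=cv2.INTER_CUBIC),alpha=1.6)
b=cv2.convertScaleAbs(cv2.resize(t[130:235,303:363],None,fx=5,fy=5,interpolation=cv2.INTER_CUBIC),alpha=1.6)
h=max(a.shape[0],b.shape[0]); p=lambda c:cv2.copyMakeBorder(c,0,h-c.shape[0],0,0,0)
cv2.imwrite("pics/fin.png",np.hstack([p(a),p(b)]))
E
```

```text
[0.46734048 0.3026736  0.18432146] [-0.08305667 -0.33093046  0.17659691]
```

View pics/fin.png

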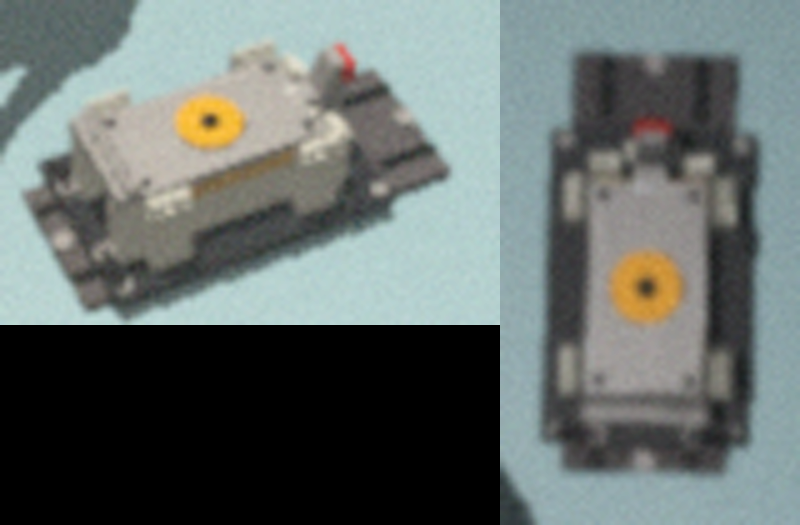

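The picture shows the plate lying flat in the guides. Its disc is at about (210,121) in the side crop and (647,288) in the top crop. The bridge covers the tongue end and the catch nose sits over the tab, so I'm handing in.

```bash
python3 -c "
from cell import robot
print(robot.hand_in())"
```

```text
the job is handed in; nothing more can be done
None
```

I built the stack in the pocket in the order asked (body, spacer, lens plate) and handed it in at about 25 s. The last picture shows the plate flat, its tongue end at the bridge and the catch over the tab; the hand-in returned no verdict.

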